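Move the ring pulls to the other rack in the same order from the red stops

ROBOT

A 7-joint arm with a two-finger parallel gripper is mounted at the origin on the work surface. World frame = base frame: x ahead of the robot, y to its left, z up, the work surface at z = 0. Lengths are in m, angles in rad, forces in N, time in s.
With the tool pointing down it reaches from about 0.4 to 0.875 m from the base axis. Payload 19.3 kg.
Tool frame: the origin (TCP) lies midway between the tips of the shut fingers; the grasp point (between the pads) lies 19 mm behind it; z points along the fingers, y is the direction in which the jaws open and shut (so a half turn about z gives the same grasp; the last joint's range is limited). The gripper opens to 85 mm and grips with 20 to 120 N. Pads are 22 mm wide; open, the fingers measure 114 mm over their backs; the gripper's body (76 mm by 85 mm) begins 54 mm behind the grasp point. The pads swing forward as they close: fully open they stand 13 mm farther back than shut.
Start: joints at [1.082, 0.521, -0.036, 1.599, 0.021, 1.021, -0.113], TCP at [0.254, -0.571, 0.231] pointing down, gripper open.
Joint ranges: [-2.91, 2.91], [-0.3, 2.13], [-1.5, 1.42], [0.17, 2.43], [-1.26, 4.41], [0.16, 1.93], [-2.52, 2.52]. Speed limits (rad/s): [1.89, 1.89, 2.39, 2.39, 3.01, 3.01, 3.01].

INTERFACE

Orientations are given as [roll, pitch, yaw] about the fixed x, y, z axes, in that order (R = Rz(yaw) Ry(pitch) Rx(roll)).
In Python, from workcell import bot, eyes gives the robot as it stands. The module is installed in compiled form; this text tells all that it offers.
- The arm moves only by the shell command python3 -m jog 'ROWS' [FORCE]. ROWS is JSON, a list of rows, each an object with "delta_pos": the shift along the world's x, y, z in mm, a list of three; "spin": the turn about the world's z in rad; "claw": the closure, from 0 (fully open) to 1 (shut). In form: [{"delta_pos": [tx, ty, tz], "spin": spin, "claw": claw}, ...]. A call has 1 to 8 rows; each row is the pose to reach, as a shift and turn from the pose measured when the call began; what a row does not reach only later rows make up. A row lasts 1/10 s, in which the tool goes at most 50 mm and 8.59 degrees, less where a joint would pass 70% of its speed; a pose out of reach is approached as far as the arm can. A call with a gripper value outside its range is refused whole. The fingers move at their own pace and stop on an object; FORCE is the grip in N (left out, the last holds). Time passes only in rows, so rows that repeat a pose let the fingers close. It gives the time, the measured TCP pose, the force and the opening at its end, in the units of the state.
- bot.observe(): the state, without advancing time (a new reading comes with each control period).
- eyes.grab_frame(name): name is "side" or "top"; returns the picture (420x560x3 uint8, blue, green, red); there is no depth.
- eyes.camera_params(name): a dict with "fx", "fy", "cx", "cy" (pixels), "k1" (the pictures are not rectified: a ray, as slopes to the right and down, at radius r is drawn at 1 + k1 r^2 times it, then the intrinsics apply), "origin" and "attitude" of the camera in the world. Camera axes: x right, y up, looking along -z (the intrinsics and any distortion apply to the point x, -y, -z); pixel columns grow to the right and rows downward; lengths in m; the calibration is good to about 2 mm. A picture is of the moment at which its call begins. camera_params takes no time and is no camera call.
- bot.job_done(): hands the job in, once; it reports no verdict.
The state is a dict: "clock": time; "qpos": joint angles; "qd": joint speeds; "joint_efforts": joint torques, N m; "position": TCP position; "tool_rot": TCP orientation; "force": force on the tool from outside, world axes, zero at the start; "moment": the same for the moment, N m; "grip_width": finger opening in m.
Only numpy, scipy, OpenCV 4.12 (cv2) and the standard library are available. Lean on these libraries where they do the work, as an engineer would, in place of code of your own. Each camera call takes 0.05 s, during which the arm holds its last target. There are 200 camera calls.

TASK

Move the four flush ring pulls from the wooden rack to the aluminium rack, one in the middle of each bay, face up, flat, its long side along the row as now, in the same order counted from the red end stops: the pull nearest the wooden rack's red stop goes to the bay nearest the aluminium rack's red stop, and so on along the row. Leave the jigsaw, the carton and the screwdriver where they are.

Things in the scene. Friction and masses are not known exactly. Their poses are not given: they have to be found in the camera images.
- brass_center (a point): yellow brass flush ring pull, loose, about 110 g: flange 50 mm (its x) by 60 mm (its y), 5 mm thick, over a round cup 38 mm across, 18 mm high in all. This point is its centre: flange 4 to 9 mm above it, underside of the cup 9 mm below. z up. Starts on its rest, y along the row within 0.1 rad; the flange overhangs the 34 mm wide rail 8 mm on each side, to be pinched across its x
- brass_rest: blue-topped rest of the wooden rack, fixed, 34 (x) by 74 (y, along the row) by 12 mm high; the brass pull starts on it. Origin: centre of its underside. Four rests, 80 mm apart in a row, in any order (colours have no meaning). The wooden rack's red stop is always at the row's +y end (robot's left), a grey one at the other, 20 mm higher than the rests
- copper_center (a point): dark brown bronze-like copper flush ring pull, loose, about 110 g: flange 50 mm (its x) by 60 mm (its y), 5 mm thick, over a round cup 38 mm across, 18 mm high in all. This point is its centre: flange 4 to 9 mm above it, underside of the cup 9 mm below. z up. Starts on its rest, y along the row within 0.1 rad; the flange overhangs the 34 mm wide rail 8 mm on each side, to be pinched across its x
- copper_rest: green-topped rest of the wooden rack, fixed, 34 (x) by 74 (y, along the row) by 12 mm high; the copper pull starts on it. Origin: centre of its underside. Four rests, 80 mm apart in a row, in any order (colours have no meaning). The wooden rack's red stop is always at the row's +y end (robot's left), a grey one at the other, 20 mm higher than the rests
- steel_center (a point): bright grey steel flush ring pull, loose, about 110 g: flange 50 mm (its x) by 60 mm (its y), 5 mm thick, over a round cup 38 mm across, 18 mm high in all. This point is its centre: flange 4 to 9 mm above it, underside of the cup 9 mm below. z up. Starts on its rest, y along the row within 0.1 rad; the flange overhangs the 34 mm wide rail 8 mm on each side, to be pinched across its x
- steel_rest: purple-topped rest of the wooden rack, fixed, 34 (x) by 74 (y, along the row) by 12 mm high; the steel pull starts on it. Origin: centre of its underside. Four rests, 80 mm apart in a row, in any order (colours have no meaning). The wooden rack's red stop is always at the row's +y end (robot's left), a grey one at the other, 20 mm higher than the rests
- black_center (a point): black flush ring pull, loose, about 110 g: flange 50 mm (its x) by 60 mm (its y), 5 mm thick, over a round cup 38 mm across, 18 mm high in all. This point is its centre: flange 4 to 9 mm above it, underside of the cup 9 mm below. z up. Starts on its rest, y along the row within 0.1 rad; the flange overhangs the 34 mm wide rail 8 mm on each side, to be pinched across its x
- black_rest: white-topped rest of the wooden rack, fixed, 34 (x) by 74 (y, along the row) by 12 mm high; the black pull starts on it. Origin: centre of its underside. Four rests, 80 mm apart in a row, in any order (colours have no meaning). The wooden rack's red stop is always at the row's +y end (robot's left), a grey one at the other, 20 mm higher than the rests
- alu_rack: aluminium rack, fixed: rail 34 mm wide (x), 360 mm long (y), on two feet 70 mm wide, 14 mm high. Origin: centre of its underside, on the table; rail's top 42 mm above it. Four bays, centres at y = -120, -40, 40, 120 mm, x = 0, parted by dark ribs 6 mm wide, 5 mm high. It and the wooden rack lie across the robot's front, turned up to 0.14 rad, either one nearer
- red_stop: red end stop of the aluminium rack, fixed on the rail at one of its ends, y = +170 or -170 mm of the rack (a grey stop is at the other end): 50 mm (x) by 18 mm by 20 mm high, origin at the centre of its underside
- jigsaw: teal and black cordless jigsaw standing on its sole plate, 245 mm long, 75 mm wide, 135 mm high, origin at the centre of its underside; leave alone
- carton: open pale grey carton, 100 x 140 x 70 mm, origin at the centre of its underside; leave alone
- screwdriver: screwdriver with a black handle lying on the bench, about 200 mm long, origin on its underside; leave alone
There are look-alikes about, which are no part of the job. Leave any pink look-alike of the part that bears black_center alone. Leave any turquoise look-alike of the part that bears brass_center alone.

How it is judged:
By the outcome, as a careful person would: the job done as asked, in the order asked, and still so for the second after the job is handed in, with the robot touching nothing.
It also fails if it takes over 90 s, if anything falls off the work surface, if the arm or the gripper's body presses on something with over 40 N, if the wrist force passes 120 N, or if a joint passes its speed limit or range.

## Working session

There is one attempt and no reset: what is moved stays moved. The work goes in short steps, Python scripts to look and compute and a shell command to move; the robot and the scene stay as the last step left them, time stands still between calls to the robot, and variables do not carry over. Pictures are saved under pics/ and viewed, about 12 in all and at most 16, crops included, and the job is handed in when it is done.

```bash
mkdir -p pics; python3 - <<'E'
from workcell import bot, eyes
import cv2
for n in("top","side"):
    cv2.imwrite(f"pics/{n}0.png",eyes.grab_frame(n)); print(n,eyes.camera_params(n))
s=bot.observe(); print(s)
E
```

```text
top {'fx': 396.8518935318808, 'fy': 396.8518935318808, 'cx': 280.47685770054954, 'cy': 208.16327735643293, 'k1': -0.048899865169181926, 'origin': array([ 0.40219286, -0.00250114,  1.22507322]), 'attitude': array([ 0.11106167,  0.02303178, -1.58414306])}
side {'fx': 413.65685671571566, 'fy': 413.65685671571566, 'cx': 281.5271478643535, 'cy': 208.50560651204322, 'k1': -0.0764749603349893, 'origin': array([-0.17788722,  0.69763992,  0.60390174]), 'attitude': array([ 1.08312551,  0.01657724, -2.33782781])}
{'clock': 0.1, 'qpos': array([ 1.08180025,  0.52192118, -0.03633284,  1.59994274,  0.02122651,
        1.0210882 , -0.11279476]), 'qd': array([-0.00037081, -0.00212971,  0.0004336 , -0.00046809,  0.00119076,
       -0.00121073, -0.00074217]), 'joint_efforts': array([ 6.05766210e-03, -9.28475404e+01,  1.98481701e+00, -3.70528901e+01,
        1.82205811e-02,  5.39571265e-03, -1.33290227e-04]), 'position': array([ 0.25401007, -0.57073513,  0.23080689]), 'tool_rot': array([-3.14062282e+00,  8.72868755e-05,  4.18808777e-01]), 'force': array([-0.4618377 ,  0.19136865, -0.04699619]), 'moment': array([ 0.01687597,  0.00135173, -0.00869356]), 'grip_width': 0.08529633172775884}
```

View pics/top0.png

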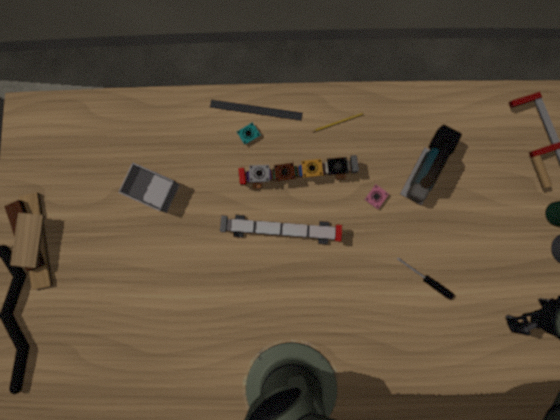

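View pics/side0.png

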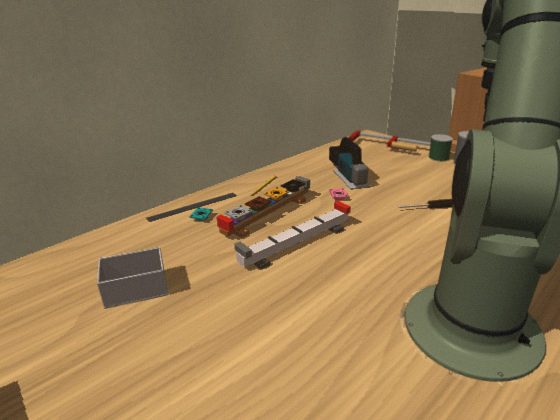

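The top view shows the wooden rack with its red stop at (242,176), then steel (259,173), copper (286,171), brass (312,168), black (338,166) and the grey stop (354,163). The aluminium rack has its grey stop at (224,223) and red stop at (338,233), so its order is reversed in y. The possible confusions are the turquoise look-alike at (250,133) and the pink one at (376,196). I'll check the choice in close crops.

```bash
cat > h.py <<'E'
import numpy as np, cv2
from scipy.spatial.transform import Rotation as R
from workcell import bot, eyes
def ray(n,uv):
    c=eyes.camera_params(n); K=np.array([[c['fx'],0,c['cx']],[0,c['fy'],c['cy']],[0,0,1]])
    p=cv2.undistortPoints(np.array([[uv]],float),K,np.array([c['k1'],0,0,0.]))[0,0]
    return np.array(c['origin']),R.from_euler('xyz',c['attitude']).apply([p[0],-p[1],-1])
def onz(n,uv,z):
    o,d=ray(n,uv); return o+d*(z-o[2])/d[2]
def tri(a,b):
    o,d=ray('top',a); p,e=ray('side',b)
    s=np.linalg.lstsq(np.c_[d,-e],p-o,rcond=None)[0]
    x,y=o+d*s[0],p+e*s[1]; return (x+y)/2,np.linalg.norm(x-y)
def crop(n,f,x0,y0,w,h,k):
    cv2.imwrite(f,cv2.resize(eyes.grab_frame(n)[y0:y0+h,x0:x0+w],None,fx=k,fy=k,interpolation=cv2.INTER_CUBIC))
E
python3 - <<'E'
from h import *
crop('top','pics/t1.png',215,115,160,135,5)
crop('side','pics/s1.png',210,165,160,110,5)
E
```

```text
(no output)
```

View pics/t1.png

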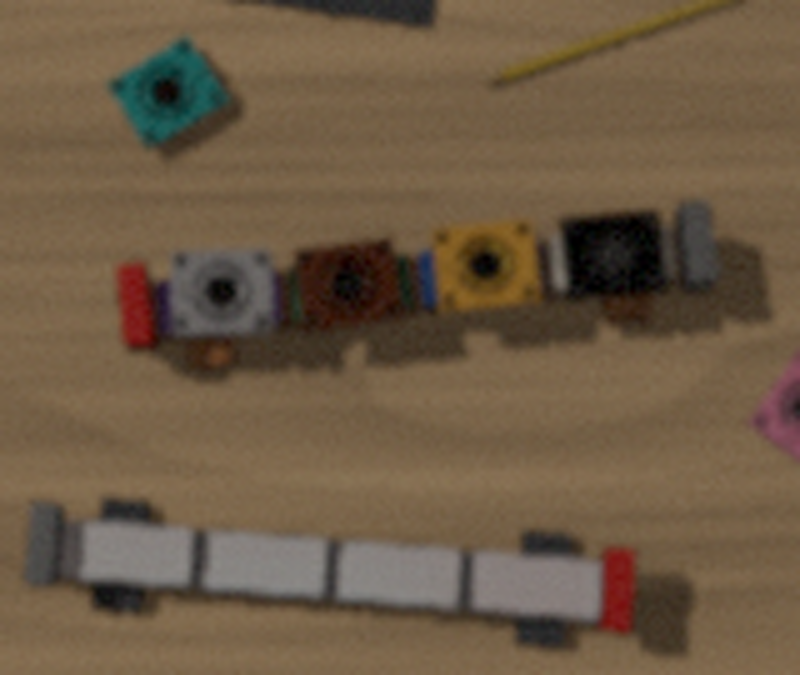

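View pics/s1.png

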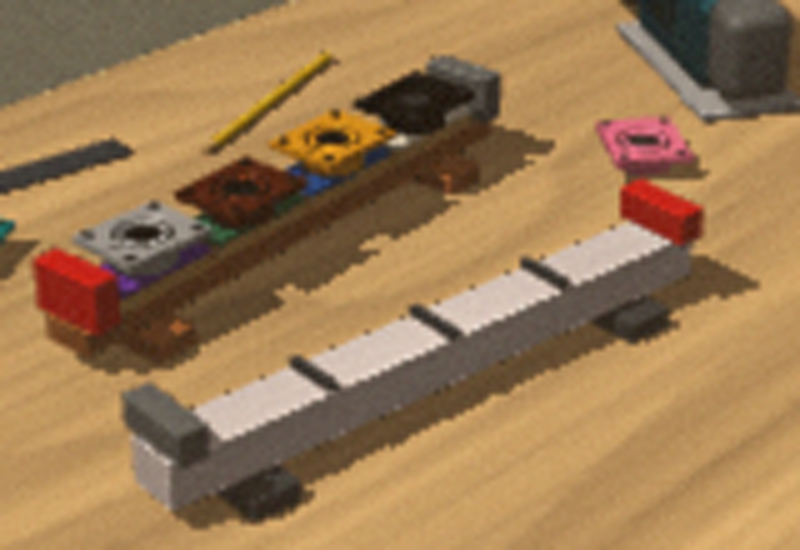

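Crops confirm it. From the red stop the wooden row is steel, copper, brass, black, and pink and turquoise are off-rack. The aluminium ribs in the top crop are at (200,557), (332,570) and (465,580), with the red stop on the right at (619,590).

```bash
python3 - <<'E'
from h import *
np.set_printoptions(precision=4,suppress=True)
T=lambda p:(p[0]/5+215-.4,p[1]/5+115-.4); S=lambda p:(p[0]/5+210-.4,p[1]/5+165-.4)
P={}
for n,a,b in [('steel',(223,293),(145,234)),('copper',(349,285),(241,188)),('brass',(487,266),(336,140)),('black',(613,255),(417,101)),
 ('rib1',(200,558),(315,373)),('rib2',(332,569),(436,321)),('rib3',(465,580),(546,272))]:
    x,e=tri(T(a),S(b)); P[n]=x; print(n,x,round(e,4))
z=np.mean([P[k][2] for k in('steel','copper','brass','black')]); print('z flange top',z)
im=eyes.grab_frame('top'); g=cv2.cvtColor(im,cv2.COLOR_BGR2HSV)
for n,a in [('steel',(223,293)),('copper',(349,285)),('brass',(487,266)),('black',(613,255))]: print(n,onz('top',T(a),z))
W=onz('top',T((223,293)),z)-onz('top',T((613,255)),z); print('wood yaw',-np.arctan2(W[0],W[1]))
# alu bright bays
m=cv2.inRange(g,(0,0,110),(180,70,255)); m[:218]=0; m[242:]=0; m[:,:228]=0; m[:,338:]=0
n,l,st,ce=cv2.connectedComponentsWithStats(m)
for i in range(1,n):
    if st[i,4]>100: print(st[i],onz('top',ce[i],.042))
for a in [(200,558),(332,569),(465,580)]: print('rib',onz('top',T(a),.047))
E
```

```text
steel [0.6399 0.086  0.0591] 0.003
copper [0.6439 0.0109 0.0589] 0.0041
brass [ 0.6535 -0.0726  0.0578] 0.002
black [ 0.659  -0.1482  0.0571] 0.0019
rib1 [0.4828 0.1023 0.0447] 0.0041
rib2 [0.4748 0.0233 0.0451] 0.0032
rib3 [ 0.4671 -0.0556  0.046 ] 0.0035
z flange top 0.058249301690977404
steel [0.639  0.0849 0.0582]
copper [0.6425 0.0094 0.0582]
brass [ 0.6526 -0.0733  0.0582]
black [ 0.658  -0.1487  0.0582]
wood yaw 0.0811527559511652
[231 219  22  13 239] [0.4849 0.139  0.042 ]
[256 221  24  13 277] [0.4786 0.0616 0.042 ]
[283 223  24  13 283] [ 0.4713 -0.0177  0.042 ]
[310 225  25  14 283] [ 0.4629 -0.0992  0.042 ]
rib [0.4811 0.1007 0.047 ]
rib [0.4734 0.0221 0.047 ]
rib [ 0.4657 -0.0567  0.047 ]
```

Rack yaws are wood +0.081 and alu −0.098, giving tool yaws of 1.652 and 1.473. The targets from the red end are (.462,-.097), (.4695,-.018), (.477,.062) and (.485,.1415). First I go above steel.

```bash
python3 -m jog '[{"delta_pos":[22,38,0],"spin":0.07,"claw":0},{"delta_pos":[45,78,0],"spin":0.14,"claw":0},{"delta_pos":[68,116,0],"spin":0.21,"claw":0},{"delta_pos":[90,154,0],"spin":0.29,"claw":0},{"delta_pos":[113,192,0],"spin":0.36,"claw":0},{"delta_pos":[136,231,0],"spin":0.43,"claw":0},{"delta_pos":[158,270,0],"spin":0.51,"claw":0},{"delta_pos":[181,308,0],"spin":0.58,"claw":0}]' 30; python3 -c "
from h import *
s=bot.observe();print(s['position'],s['tool_rot'],s['qpos'])"
```

```text
clock: 1.05
position: [0.4356, -0.2612, 0.2312]
tool_rot: [-3.141, 0.0, 1.002]
force: [-0.6, -0.6, -0.3]
grip_width: 0.0855
[ 0.43561078 -0.26118988  0.23120858] [-3.14136521e+00  1.63434285e-04  1.00193983e+00] [ 0.64022038  0.34666779 -0.2755      1.89360483  0.11685256  0.91698438
 -0.25979547]
```

```bash
python3 -m jog '[{"delta_pos":[25,43,0],"spin":0.08,"claw":0},{"delta_pos":[51,86,0],"spin":0.16,"claw":0},{"delta_pos":[76,130,0],"spin":0.24,"claw":0},{"delta_pos":[102,173,0],"spin":0.33,"claw":0},{"delta_pos":[127,216,-20],"spin":0.41,"claw":0},{"delta_pos":[152,260,-50],"spin":0.49,"claw":0},{"delta_pos":[178,303,-80],"spin":0.57,"claw":0},{"delta_pos":[203,346,-110],"spin":0.65,"claw":0}]'; python3 -m jog '[{"delta_pos":[0,0,0],"spin":0,"claw":0},{"delta_pos":[0,0,0],"spin":0,"claw":0}]';  python3 - <<'E'
from h import *
crop('top','pics/t2.png',215,115,160,135,5)
crop('side','pics/s2.png',200,150,150,110,5)
E
```

```text
clock: 1.85
position: [0.6258, 0.0632, 0.1363]
tool_rot: [3.142, 0.0, 1.655]
force: [1.3, -1.2, 0.4]
grip_width: 0.0855
clock: 2.05
position: [0.6253, 0.0642, 0.1351]
tool_rot: [-3.14, -0.0, 1.657]
force: [0.1, 0.1, -0.0]
grip_width: 0.0854
```

View pics/s2.png

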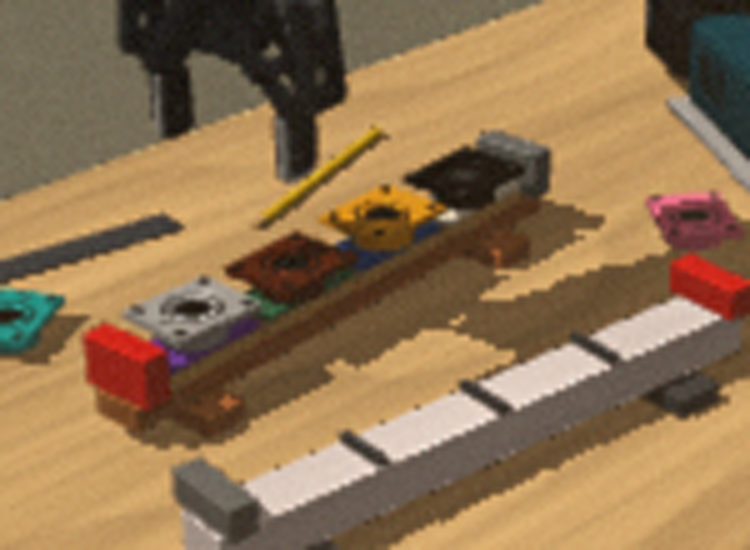

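The side crop shows the open fingertips at (175,130) and (295,178), above the row. I'll check the camera against the robot pose there, and centre over steel.

```bash
python3 - <<'E'
from h import *
S=lambda p:(p[0]/5+200-.4,p[1]/5+150-.4)
a,b=[onz('side',S(p),.148) for p in((175,132),(295,178))]; print(a,b,(a+b)/2)
E
python3 -m jog '[{"delta_pos":[7,10,-15],"spin":0,"claw":0},{"delta_pos":[14,20,-30],"spin":-0.005,"claw":0},{"delta_pos":[14,20,-45],"spin":-0.005,"claw":0},{"delta_pos":[14,20,-45],"spin":-0.005,"claw":0},{"delta_pos":[14,20,-45],"spin":-0.005,"claw":0}]'
```

```text
[0.67858039 0.06375252 0.148     ] [0.58416315 0.05763406 0.148     ] [0.63137177 0.06069329 0.148     ]
clock: 2.65
position: [0.6393, 0.0817, 0.0911]
tool_rot: [-3.141, 0.001, 1.648]
force: [0.2, 0.0, 1.6]
grip_width: 0.0854
```

```bash
python3 -m jog '[{"delta_pos":[0,3,-15],"spin":0.004,"claw":0},{"delta_pos":[0,3,-30],"spin":0.004,"claw":0},{"delta_pos":[0,4,-45],"spin":0.004,"claw":0},{"delta_pos":[0,4,-57],"spin":0.004,"claw":0},{"delta_pos":[0,4,-57],"spin":0.004,"claw":0},{"delta_pos":[0,4,-57],"spin":0.004,"claw":0}]' 30; python3 - <<'E'
from h import *
crop('side','pics/s3.png',200,150,110,90,7)
E
```

```text
clock: 3.25
position: [0.6393, 0.0858, 0.034]
tool_rot: [-3.14, 0.001, 1.652]
force: [0.9, 0.5, 0.8]
grip_width: 0.0856
```

View pics/s3.png

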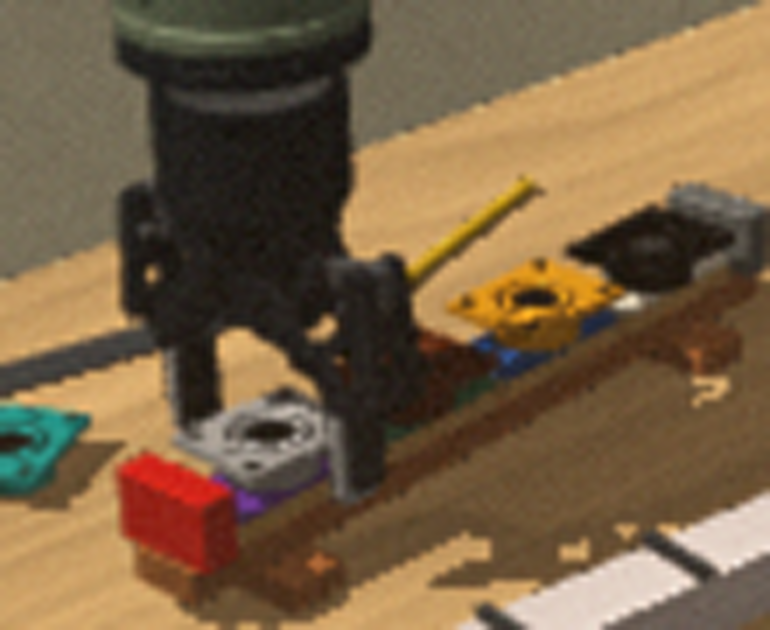

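The fingers straddle steel, with the pads at about mid-flange ((195,400) and (357,470)). Closing.

```bash
python3 -m jog '[{"delta_pos":[0,0,0],"spin":0,"claw":0.5},{"delta_pos":[0,0,0],"spin":0,"claw":1},{"delta_pos":[0,0,0],"spin":0,"claw":1},{"delta_pos":[0,0,0],"spin":0,"claw":1},{"delta_pos":[0,0,0],"spin":0,"claw":1},{"delta_pos":[0,0,0],"spin":0,"claw":1},{"delta_pos":[0,0,0],"spin":0,"claw":1}]' 30
```

```text
clock: 4.0
position: [0.6399, 0.0858, 0.0352]
tool_rot: [3.141, 0.001, 1.652]
force: [-1.9, -0.5, 7.3]
grip_width: 0.0495
```

```bash
python3 -m jog '[{"delta_pos":[0,0,20],"spin":0,"claw":1},{"delta_pos":[0,0,50],"spin":0,"claw":1},{"delta_pos":[-25,-26,60],"spin":-0.03,"claw":1},{"delta_pos":[-54,-55,60],"spin":-0.06,"claw":1},{"delta_pos":[-83,-85,60],"spin":-0.09,"claw":1},{"delta_pos":[-112,-115,60],"spin":-0.12,"claw":1},{"delta_pos":[-141,-145,60],"spin":-0.15,"claw":1},{"delta_pos":[-165,-170,60],"spin":-0.179,"claw":1}]'; python3 -m jog '[{"delta_pos":[-8,-8,0],"spin":0,"claw":1},{"delta_pos":[-13,-13,0],"spin":0,"claw":1},{"delta_pos":[-13,-13,0],"spin":0,"claw":1},{"delta_pos":[-13,-13,0],"spin":0,"claw":1}]'; python3 - <<'E'
from h import *
crop('side','pics/s4.png',220,140,130,105,6)
E
```

```text
clock: 4.8
position: [0.4733, -0.0857, 0.0955]
tool_rot: [3.141, 0.002, 1.471]
force: [-0.2, 0.3, -1.6]
grip_width: 0.0497
clock: 5.2
position: [0.4613, -0.0978, 0.0956]
tool_rot: [3.14, 0.001, 1.472]
force: [-0.3, 1.3, -1.5]
grip_width: 0.0493
```

View pics/s4.png

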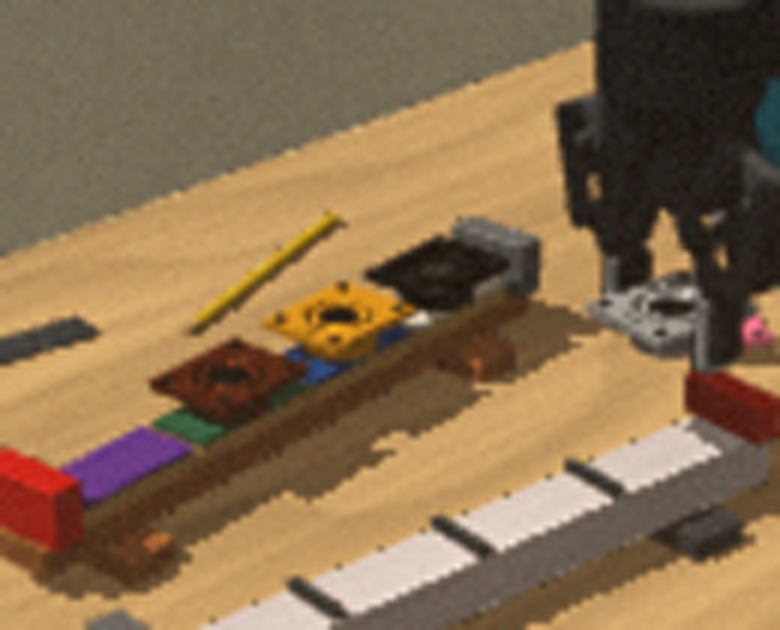

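```bash
python3 -m jog '[{"delta_pos":[0,0,-20],"spin":0,"claw":1},{"delta_pos":[0,0,-38],"spin":0,"claw":1},{"delta_pos":[0,0,-50],"spin":0,"claw":1},{"delta_pos":[0,0,-56],"spin":0,"claw":1},{"delta_pos":[0,0,-58],"spin":0,"claw":1},{"delta_pos":[0,0,-58],"spin":0,"claw":1}]'; python3 -m jog '[{"delta_pos":[0,0,-1],"spin":0,"claw":1},{"delta_pos":[0,0,-2],"spin":0,"claw":1},{"delta_pos":[0,0,-2],"spin":0,"claw":1}]'
```

```text
clock: 5.85
position: [0.4615, -0.0976, 0.0377]
tool_rot: [3.14, 0.001, 1.473]
force: [0.4, -0.6, -1.0]
grip_width: 0.0488
clock: 6.15
position: [0.4616, -0.0976, 0.0359]
tool_rot: [3.14, 0.001, 1.473]
force: [0.6, -0.0, -0.7]
grip_width: 0.0493
```

```bash
python3 -m jog '[{"delta_pos":[0,0,-1],"spin":0,"claw":1},{"delta_pos":[0,0,-1],"spin":0,"claw":1}]';python3 -m jog '[{"delta_pos":[0,0,-1],"spin":0,"claw":1},{"delta_pos":[0,0,-1],"spin":0,"claw":1}]'; python3 - <<'E'
from h import *
crop('side','pics/s5.png',290,150,90,80,8)
E
```

```text
clock: 6.35
position: [0.4617, -0.0977, 0.0352]
tool_rot: [3.14, 0.001, 1.473]
force: [-1.6, 0.4, 6.7]
grip_width: 0.0496
clock: 6.55
position: [0.4618, -0.0977, 0.0351]
tool_rot: [3.139, 0.002, 1.473]
force: [-7.4, 2.0, 24.4]
grip_width: 0.0492
```

View pics/s5.png

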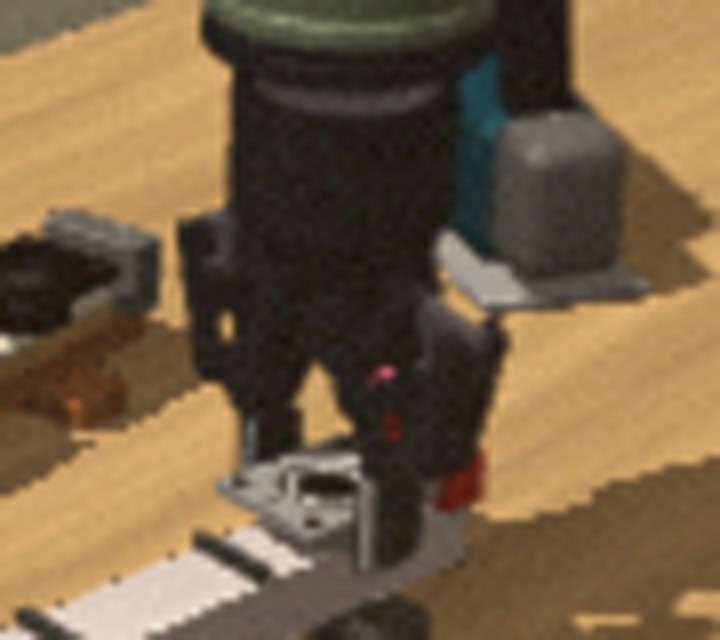

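Contact is at z = .0352, the same level as on the wooden rack. I relieve the pressure, release and go to copper.

```bash
python3 -m jog '[{"delta_pos":[0,0,1],"spin":0,"claw":1},{"delta_pos":[0,0,0.5],"spin":0,"claw":0.3},{"delta_pos":[0,0,0.5],"spin":0,"claw":0},{"delta_pos":[0,0,0.5],"spin":0,"claw":0},{"delta_pos":[0,0,0.5],"spin":0,"claw":0},{"delta_pos":[0,0,0.5],"spin":0,"claw":0},{"delta_pos":[0,0,15],"spin":0,"claw":0},{"delta_pos":[0,0,50],"spin":0,"claw":0}]'; python3 -m jog '[{"delta_pos":[25,15,10],"spin":0.03,"claw":0},{"delta_pos":[55,33,10],"spin":0.06,"claw":0},{"delta_pos":[85,51,10],"spin":0.09,"claw":0},{"delta_pos":[115,69,10],"spin":0.12,"claw":0},{"delta_pos":[145,87,10],"spin":0.15,"claw":0},{"delta_pos":[170,102,10],"spin":0.179,"claw":0},{"delta_pos":[181,108,10],"spin":0.179,"claw":0},{"delta_pos":[181,108,10],"spin":0.179,"claw":0}]'
```

```text
clock: 7.4
position: [0.4604, -0.0973, 0.0838]
tool_rot: [-3.14, 0.001, 1.473]
force: [0.3, -0.6, 0.8]
grip_width: 0.0852
clock: 8.2
position: [0.6422, 0.0121, 0.0934]
tool_rot: [-3.14, 0.001, 1.654]
force: [-1.1, 0.6, 0.2]
grip_width: 0.0856
```

```bash
python3 - <<'E'
from h import *
crop('side','pics/s6.png',220,140,130,105,6)
E
```

```text
(no output)
```

View pics/s6.png

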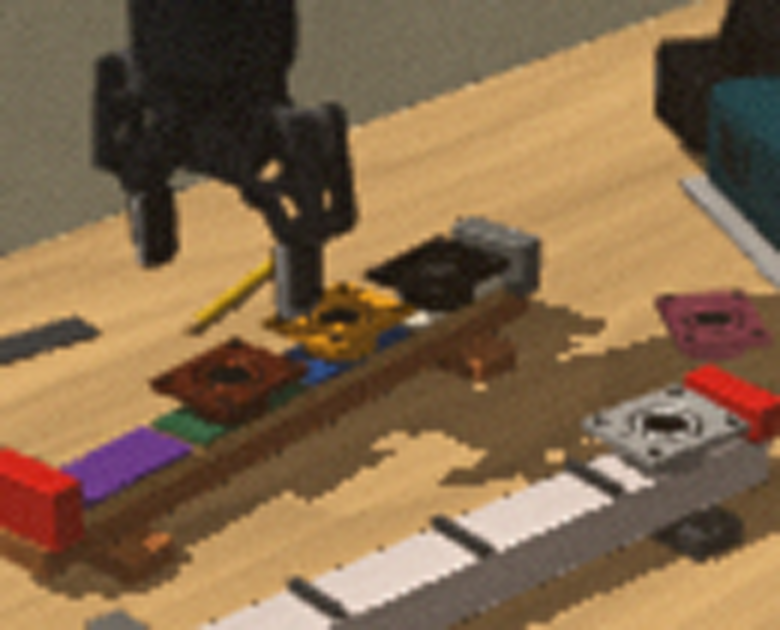

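Steel sits flat in the red-end bay, flange centre about (666,424) in the crop. I'll measure it numerically before using the same method again.

```bash
python3 - <<'E'
from h import *
S=lambda p:(p[0]/6+220-.4,p[1]/6+140-.4)
# flange corners top face
c=[(583,424),(685,384),(752,419),(655,460)]
w=[onz('side',S(p),.060)for p in c]; print(np.round(w,4),np.mean(w,0))
for p in[(597,478),(465,536),(318,598)]: print('rib',onz('side',S(p),.047))
E
python3 - <<'E'
from h import *
crop('top','pics/t6.png',215,150,160,100,5)
E
```

```text
[[ 0.4891 -0.0687  0.06  ]
 [ 0.4812 -0.1328  0.06  ]
 [ 0.4363 -0.1271  0.06  ]
 [ 0.443  -0.0657  0.06  ]] [ 0.46242016 -0.09859944  0.06      ]
rib [ 0.46581279 -0.05264142  0.047     ]
rib [0.47282821 0.02640791 0.047     ]
rib [0.48146367 0.10618568 0.047     ]
```

View pics/t6.png

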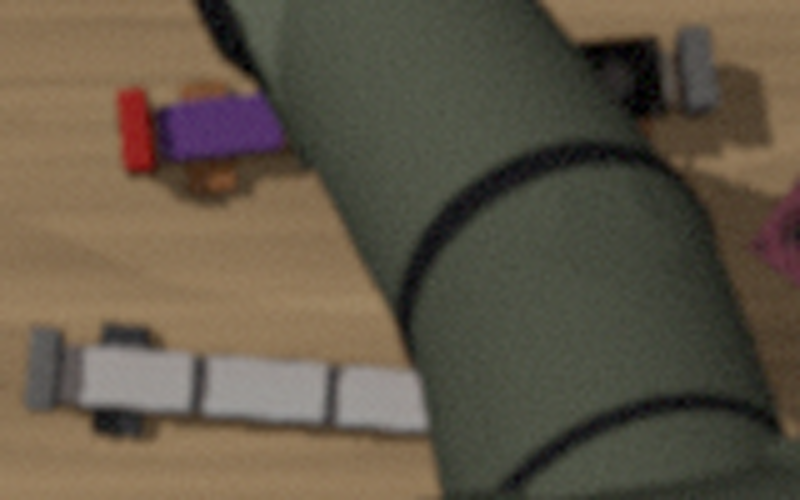

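The top camera is occluded by the arm. In the side view steel seems a few mm toward red of mid-bay, so I move the arm aside for a clean top view.

```bash
python3 -m jog '[{"delta_pos":[-10,30,25],"spin":0,"claw":0},{"delta_pos":[-30,70,50],"spin":0,"claw":0},{"delta_pos":[-55,110,80],"spin":0,"claw":0},{"delta_pos":[-80,150,100],"spin":0,"claw":0},{"delta_pos":[-105,190,100],"spin":0,"claw":0},{"delta_pos":[-130,225,100],"spin":0,"claw":0},{"delta_pos":[-155,260,100],"spin":0,"claw":0},{"delta_pos":[-180,290,100],"spin":0,"claw":0}]'; python3 - <<'E'
from h import *
crop('top','pics/t7.png',215,150,160,100,5)
E
```

```text
clock: 9.1
position: [0.4592, 0.3008, 0.1937]
tool_rot: [-3.14, 0.002, 1.652]
force: [0.7, 0.6, 0.4]
grip_width: 0.0854
```

View pics/t7.png

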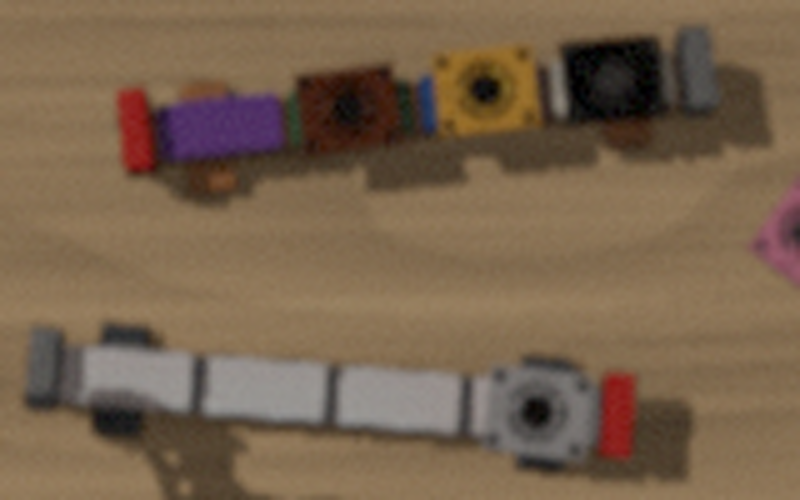

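```bash
python3 - <<'E'
from h import *
T=lambda p:(p[0]/5+215-.4,p[1]/5+150-.4)
for c in [[(488,377),(589,371),(597,459),(489,457)]]:
    w=[onz('top',T(p),.060)for p in c]; print(np.round(w,4),np.mean(w,0))
print('stc',onz('top',T((542,411)),.06), 'cup',onz('top',T((537,411)),.05))
for p in[(200,384),(332,395),(467,406)]: print('rib',onz('top',T(p),.047))
for p in[(618,416),(44,368)]: print('stop',onz('top',T(p),.062))
for n,p in[('wstop',(136,131)),('wgrey',(697,69))]: print(n,onz('top',T(p),.062))
for n,p in[('steelrest',(222,126))]: print(n,onz('top',T(p),.042))
# original corners, crop y offset 115
for n,p in[('copper',(347,110)),('copperfl',(348,109)),('brass',(488,91)),('black',(612,80))]: print(n,onz('top',T(p),.060))
E
```

```text
[[ 0.4813 -0.0699  0.06  ]
 [ 0.4839 -0.1292  0.06  ]
 [ 0.4323 -0.1325  0.06  ]
 [ 0.4344 -0.0695  0.06  ]] [ 0.45797027 -0.10028125  0.06      ]
stc [ 0.46083693 -0.101088    0.06      ] cup [ 0.46138501 -0.09898232  0.05      ]
rib [0.4805452 0.1006796 0.047    ]
rib [0.47284494 0.02214137 0.047     ]
rib [ 0.46512406 -0.05784358  0.047     ]
stop [ 0.45713603 -0.14523524  0.062     ]
stop [0.49032708 0.19156887 0.062     ]
wstop [0.63134422 0.13676359 0.062     ]
wgrey [ 0.66305825 -0.19845973  0.062     ]
steelrest [0.63740214 0.08680223 0.042     ]
copper [0.64218443 0.01061226 0.06      ]
copperfl [0.64278131 0.01000631 0.06      ]
brass [ 0.65223879 -0.07374241  0.06      ]
black [ 0.65765704 -0.14786719  0.06      ]
```

Steel is about 4 mm toward red of mid-bay, so I'll mend it at the end and shift the remaining place targets +3 mm in y. Next is copper.

```bash
python3 -m jog '[{"delta_pos":[23,-36,0],"spin":0,"claw":0},{"delta_pos":[48,-74,0],"spin":0,"claw":0},{"delta_pos":[73,-114,-15],"spin":0,"claw":0},{"delta_pos":[98,-154,-30],"spin":0,"claw":0},{"delta_pos":[123,-194,-50],"spin":0,"claw":0},{"delta_pos":[148,-233,-70],"spin":0,"claw":0},{"delta_pos":[170,-268,-90],"spin":0,"claw":0},{"delta_pos":[184,-290,-99],"spin":0,"claw":0}]'; python3 -m jog '[{"delta_pos":[5,-8,0],"spin":0,"claw":0},{"delta_pos":[5,-8,0],"spin":0,"claw":0},{"delta_pos":[5,-8,0],"spin":0,"claw":0}]'
```

```text
clock: 9.95
position: [0.6385, 0.0109, 0.0931]
tool_rot: [-3.136, 0.001, 1.654]
force: [-0.8, 1.1, -0.0]
grip_width: 0.0854
clock: 10.25
position: [0.643, 0.0039, 0.0938]
tool_rot: [-3.136, 0.001, 1.655]
force: [-0.8, 0.6, 0.4]
grip_width: 0.0854
```

```bash
python3 -m jog '[{"delta_pos":[0,7,0],"spin":-0.003,"claw":0},{"delta_pos":[0,7,-20],"spin":-0.003,"claw":0},{"delta_pos":[0,7,-38],"spin":-0.003,"claw":0},{"delta_pos":[0,7,-52],"spin":-0.003,"claw":0},{"delta_pos":[0,7,-59],"spin":-0.003,"claw":0},{"delta_pos":[0,7,-59],"spin":-0.003,"claw":0},{"delta_pos":[0,7,-59],"spin":-0.003,"claw":0}]'; python3 -m jog '[{"delta_pos":[0,0,0],"spin":0,"claw":0.5},{"delta_pos":[0,0,0],"spin":0,"claw":1},{"delta_pos":[0,0,0],"spin":0,"claw":1},{"delta_pos":[0,0,0],"spin":0,"claw":1},{"delta_pos":[0,0,0],"spin":0,"claw":1},{"delta_pos":[0,0,0],"spin":0,"claw":1},{"delta_pos":[0,0,0],"spin":0,"claw":1}]' 30
```

```text
clock: 10.95
position: [0.6432, 0.011, 0.0351]
tool_rot: [-3.137, 0.0, 1.652]
force: [-0.5, 0.7, 0.5]
grip_width: 0.0852
clock: 11.65
position: [0.6435, 0.011, 0.0358]
tool_rot: [-3.137, 0.001, 1.651]
force: [-0.9, 0.3, 8.3]
grip_width: 0.0492
```

```bash
python3 -m jog '[{"delta_pos":[0,0,20],"spin":0,"claw":1},{"delta_pos":[0,0,50],"spin":0,"claw":1},{"delta_pos":[-25,-4,60],"spin":-0.03,"claw":1},{"delta_pos":[-55,-8,60],"spin":-0.07,"claw":1},{"delta_pos":[-90,-13,60],"spin":-0.1,"claw":1},{"delta_pos":[-125,-18,60],"spin":-0.14,"claw":1},{"delta_pos":[-155,-23,60],"spin":-0.17,"claw":1},{"delta_pos":[-174,-25,60],"spin":-0.178,"claw":1}]'; python3 -m jog '[{"delta_pos":[0,0,0],"spin":0,"claw":1},{"delta_pos":[0,0,0],"spin":0,"claw":1}]'
```

```text
clock: 12.45
position: [0.4674, -0.0147, 0.0961]
tool_rot: [-3.137, 0.001, 1.472]
force: [0.3, -0.2, -1.0]
grip_width: 0.049
clock: 12.65
position: [0.4678, -0.0148, 0.0965]
tool_rot: [-3.138, 0.001, 1.472]
force: [0.7, -0.3, -1.5]
grip_width: 0.0493
```

```bash
python3 -m jog '[{"delta_pos":[1,0,-20],"spin":0,"claw":1},{"delta_pos":[1,0,-40],"spin":0,"claw":1},{"delta_pos":[1,0,-53],"spin":0,"claw":1},{"delta_pos":[1,0,-58],"spin":0,"claw":1},{"delta_pos":[1,0,-59],"spin":0,"claw":1},{"delta_pos":[1,0,-60],"spin":0,"claw":1},{"delta_pos":[1,0,-60.5],"spin":0,"claw":1},{"delta_pos":[1,0,-60.5],"spin":0,"claw":1}]'
```

```text
clock: 13.45
position: [0.4691, -0.0149, 0.0365]
tool_rot: [-3.139, 0.001, 1.472]
force: [-0.5, -0.0, -1.0]
grip_width: 0.049
```

```bash
python3 -m jog '[{"delta_pos":[0,0,-0.8],"spin":0,"claw":1},{"delta_pos":[0,0,-0.8],"spin":0,"claw":1}]'; python3 -m jog '[{"delta_pos":[0,0,0],"spin":0,"claw":0.3},{"delta_pos":[0,0,0],"spin":0,"claw":0},{"delta_pos":[0,0,0],"spin":0,"claw":0},{"delta_pos":[0,0,0],"spin":0,"claw":0},{"delta_pos":[0,0,0],"spin":0,"claw":0},{"delta_pos":[0,0,15],"spin":0,"claw":0},{"delta_pos":[0,0,45],"spin":0,"claw":0},{"delta_pos":[10,-3,60],"spin":0,"claw":0}]'; python3 -m jog '[{"delta_pos":[30,-9,0],"spin":0.03,"claw":0},{"delta_pos":[65,-20,0],"spin":0.07,"claw":0},{"delta_pos":[100,-31,0],"spin":0.11,"claw":0},{"delta_pos":[135,-42,0],"spin":0.15,"claw":0},{"delta_pos":[162,-50,0],"spin":0.179,"claw":0},{"delta_pos":[174,-55,0],"spin":0.179,"claw":0},{"delta_pos":[174,-55,0],"spin":0.179,"claw":0},{"delta_pos":[174,-55,0],"spin":0.179,"claw":0}]'
```

```text
clock: 13.65
position: [0.4692, -0.015, 0.0358]
tool_rot: [-3.139, 0.001, 1.472]
force: [-0.3, 0.4, -0.8]
grip_width: 0.0496
clock: 14.45
position: [0.4788, -0.0177, 0.0974]
tool_rot: [-3.139, 0.001, 1.472]
force: [0.4, -1.6, 0.0]
grip_width: 0.0855
clock: 15.25
position: [0.6522, -0.0723, 0.0971]
tool_rot: [-3.139, 0.001, 1.651]
force: [0.5, 0.2, 0.1]
grip_width: 0.0851
```

```bash
python3 -m jog '[{"delta_pos":[0.5,-0.7,-20],"spin":0,"claw":0},{"delta_pos":[0.5,-0.7,-40],"spin":0,"claw":0},{"delta_pos":[0.5,-0.7,-55],"spin":0,"claw":0},{"delta_pos":[0.5,-0.7,-62],"spin":0,"claw":0},{"delta_pos":[0.5,-0.7,-62],"spin":0,"claw":0},{"delta_pos":[0.5,-0.7,-62],"spin":0,"claw":0}]'; python3 -m jog '[{"delta_pos":[0,0,0],"spin":0,"claw":0.5},{"delta_pos":[0,0,0],"spin":0,"claw":1},{"delta_pos":[0,0,0],"spin":0,"claw":1},{"delta_pos":[0,0,0],"spin":0,"claw":1},{"delta_pos":[0,0,0],"spin":0,"claw":1},{"delta_pos":[0,0,0],"spin":0,"claw":1},{"delta_pos":[0,0,0],"spin":0,"claw":1}]' 30
```

```text
clock: 15.85
position: [0.6529, -0.0729, 0.0357]
tool_rot: [-3.139, 0.001, 1.651]
force: [0.0, -0.6, -0.3]
grip_width: 0.0855
clock: 16.55
position: [0.6532, -0.073, 0.0365]
tool_rot: [-3.14, 0.001, 1.651]
force: [-2.0, -1.2, 6.8]
grip_width: 0.0494
```

```bash
python3 -m jog '[{"delta_pos":[0,0,20],"spin":0,"claw":1},{"delta_pos":[0,0,50],"spin":0,"claw":1},{"delta_pos":[-25,19,60],"spin":-0.03,"claw":1},{"delta_pos":[-58,45,60],"spin":-0.07,"claw":1},{"delta_pos":[-92,72,60],"spin":-0.1,"claw":1},{"delta_pos":[-126,99,60],"spin":-0.14,"claw":1},{"delta_pos":[-157,123,60],"spin":-0.17,"claw":1},{"delta_pos":[-176,138,60],"spin":-0.178,"claw":1}]'; python3 -m jog '[{"delta_pos":[0,0,0],"spin":0,"claw":1},{"delta_pos":[0,0,0],"spin":0,"claw":1}]'
```

```text
clock: 17.35
position: [0.4751, 0.0665, 0.0969]
tool_rot: [-3.14, 0.001, 1.474]
force: [0.5, -0.2, -0.7]
grip_width: 0.0494
clock: 17.55
position: [0.4753, 0.0668, 0.0973]
tool_rot: [-3.141, 0.001, 1.475]
force: [0.4, -0.6, -1.8]
grip_width: 0.0492
```

```bash
python3 -m jog '[{"delta_pos":[1.4,-1.6,-20],"spin":-0.002,"claw":1},{"delta_pos":[1.4,-1.6,-40],"spin":-0.002,"claw":1},{"delta_pos":[1.4,-1.6,-53],"spin":-0.002,"claw":1},{"delta_pos":[1.4,-1.6,-58],"spin":-0.002,"claw":1},{"delta_pos":[1.4,-1.6,-59.5],"spin":-0.002,"claw":1},{"delta_pos":[1.4,-1.6,-60.5],"spin":-0.002,"claw":1},{"delta_pos":[1.4,-1.6,-61],"spin":-0.002,"claw":1},{"delta_pos":[1.4,-1.6,-61],"spin":-0.002,"claw":1}]'
```

```text
clock: 18.35
position: [0.477, 0.0652, 0.0368]
tool_rot: [-3.141, 0.001, 1.473]
force: [-0.1, -1.1, -0.4]
grip_width: 0.0491
```

```bash
python3 -m jog '[{"delta_pos":[0,0,-0.5],"spin":0,"claw":1},{"delta_pos":[0,0,-0.5],"spin":0,"claw":0.3},{"delta_pos":[0,0,-0.5],"spin":0,"claw":0},{"delta_pos":[0,0,-0.5],"spin":0,"claw":0},{"delta_pos":[0,0,0],"spin":0,"claw":0},{"delta_pos":[0,0,0],"spin":0,"claw":0},{"delta_pos":[0,0,20],"spin":0,"claw":0},{"delta_pos":[0,0,60],"spin":0,"claw":0}]'; python3 -m jog '[{"delta_pos":[20,-23,10],"spin":0.03,"claw":0},{"delta_pos":[50,-58,10],"spin":0.06,"claw":0},{"delta_pos":[80,-93,10],"spin":0.09,"claw":0},{"delta_pos":[110,-129,10],"spin":0.12,"claw":0},{"delta_pos":[140,-164,10],"spin":0.15,"claw":0},{"delta_pos":[167,-196,10],"spin":0.178,"claw":0},{"delta_pos":[181,-212,10],"spin":0.178,"claw":0},{"delta_pos":[181,-212,10],"spin":0.178,"claw":0}]'
```

```text
clock: 19.15
position: [0.4756, 0.0651, 0.0957]
tool_rot: [-3.137, 0.002, 1.474]
force: [0.7, -0.6, 0.8]
grip_width: 0.0854
clock: 19.95
position: [0.6574, -0.15, 0.1049]
tool_rot: [-3.137, 0.003, 1.648]
force: [-0.6, 0.6, 0.1]
grip_width: 0.0853
```

```bash
python3 -m jog '[{"delta_pos":[0.5,2.8,-25],"spin":0.004,"claw":0},{"delta_pos":[0.5,2.8,-46],"spin":0.004,"claw":0},{"delta_pos":[0.5,2.8,-62],"spin":0.004,"claw":0},{"delta_pos":[0.5,2.8,-69],"spin":0.004,"claw":0},{"delta_pos":[0.5,2.8,-69],"spin":0.004,"claw":0},{"delta_pos":[0.5,2.8,-69],"spin":0.004,"claw":0}]'; python3 -m jog '[{"delta_pos":[0,0,0],"spin":0,"claw":0.5},{"delta_pos":[0,0,0],"spin":0,"claw":1},{"delta_pos":[0,0,0],"spin":0,"claw":1},{"delta_pos":[0,0,0],"spin":0,"claw":1},{"delta_pos":[0,0,0],"spin":0,"claw":1},{"delta_pos":[0,0,0],"spin":0,"claw":1},{"delta_pos":[0,0,0],"spin":0,"claw":1}]' 30
```

```text
clock: 20.55
position: [0.6583, -0.1472, 0.0367]
tool_rot: [-3.138, 0.003, 1.652]
force: [-0.1, 0.8, 0.0]
grip_width: 0.0855
clock: 21.25
position: [0.6587, -0.1472, 0.0376]
tool_rot: [-3.139, 0.003, 1.652]
force: [-1.2, -0.9, 7.1]
grip_width: 0.0493
```

```bash
python3 -m jog '[{"delta_pos":[0,0,20],"spin":0,"claw":1},{"delta_pos":[0,0,50],"spin":0,"claw":1},{"delta_pos":[-15,25,60],"spin":-0.02,"claw":1},{"delta_pos":[-35,59,60],"spin":-0.04,"claw":1},{"delta_pos":[-55,93,60],"spin":-0.06,"claw":1},{"delta_pos":[-75,127,60],"spin":-0.08,"claw":1},{"delta_pos":[-95,161,60],"spin":-0.1,"claw":1},{"delta_pos":[-113,191,60],"spin":-0.12,"claw":1}]'; python3 -m jog '[{"delta_pos":[-20,33,0],"spin":-0.02,"claw":1},{"delta_pos":[-40,67,0],"spin":-0.04,"claw":1},{"delta_pos":[-56,92,0],"spin":-0.059,"claw":1},{"delta_pos":[-61,101,0],"spin":-0.059,"claw":1},{"delta_pos":[-61,101,0],"spin":-0.059,"claw":1},{"delta_pos":[-61,101,0],"spin":-0.059,"claw":1}]'
```

```text
clock: 22.05
position: [0.5447, 0.0453, 0.0979]
tool_rot: [-3.139, 0.003, 1.531]
force: [0.4, 0.7, -0.7]
grip_width: 0.049
clock: 22.65
position: [0.4843, 0.1454, 0.098]
tool_rot: [-3.14, 0.003, 1.472]
force: [0.0, -1.7, -1.7]
grip_width: 0.049
```

```bash
python3 -m jog '[{"delta_pos":[0,-0.6,-20],"spin":0,"claw":1},{"delta_pos":[0,-0.6,-40],"spin":0,"claw":1},{"delta_pos":[0,-0.6,-53],"spin":0,"claw":1},{"delta_pos":[0,-0.6,-58],"spin":0,"claw":1},{"delta_pos":[0,-0.6,-59.5],"spin":0,"claw":1},{"delta_pos":[0,-0.6,-60.5],"spin":0,"claw":1},{"delta_pos":[0,-0.6,-60.8],"spin":0,"claw":1},{"delta_pos":[0,-0.6,-60.8],"spin":0,"claw":1}]'
```

```text
clock: 23.45
position: [0.4846, 0.1449, 0.0377]
tool_rot: [-3.14, 0.003, 1.472]
force: [0.3, -0.0, -1.5]
grip_width: 0.0495
```

Release, rise, and clear the arm to the +y side for a check.

```bash
python3 -m jog '[{"delta_pos":[0,0,-0.6],"spin":0,"claw":1},{"delta_pos":[0,0,-0.6],"spin":0,"claw":0.3},{"delta_pos":[0,0,-0.6],"spin":0,"claw":0},{"delta_pos":[0,0,-0.6],"spin":0,"claw":0},{"delta_pos":[0,0,0],"spin":0,"claw":0},{"delta_pos":[0,0,0],"spin":0,"claw":0},{"delta_pos":[0,0,20],"spin":0,"claw":0},{"delta_pos":[0,0,60],"spin":0,"claw":0}]'; python3 -m jog '[{"delta_pos":[0,0,40],"spin":0,"claw":0},{"delta_pos":[-5,20,80],"spin":0,"claw":0},{"delta_pos":[-15,55,110],"spin":0,"claw":0},{"delta_pos":[-30,95,110],"spin":0,"claw":0},{"delta_pos":[-45,135,110],"spin":0,"claw":0},{"delta_pos":[-60,175,110],"spin":0,"claw":0},{"delta_pos":[-75,210,110],"spin":0,"claw":0},{"delta_pos":[-85,230,110],"spin":0,"claw":0}]'; python3 - <<'E'
from h import *
im=eyes.grab_frame('top')[205:250,215:375]
a=cv2.resize(im,None,fx=5,fy=5,interpolation=cv2.INTER_CUBIC)
im=eyes.grab_frame('side')[190:265,240:360]
b=cv2.resize(im,None,fx=5,fy=5,interpolation=cv2.INTER_CUBIC); b=cv2.copyMakeBorder(b,0,0,0,200,0)
cv2.imwrite('pics/c8.png',np.vstack([a,b]))
E
```

```text
clock: 24.25
position: [0.4831, 0.1446, 0.0966]
tool_rot: [-3.136, 0.005, 1.473]
force: [0.2, -0.0, 1.7]
grip_width: 0.0854
clock: 25.05
position: [0.3963, 0.3774, 0.2066]
tool_rot: [-3.136, 0.004, 1.475]
force: [0.1, -1.1, 0.3]
grip_width: 0.0849
```

View pics/c8.png

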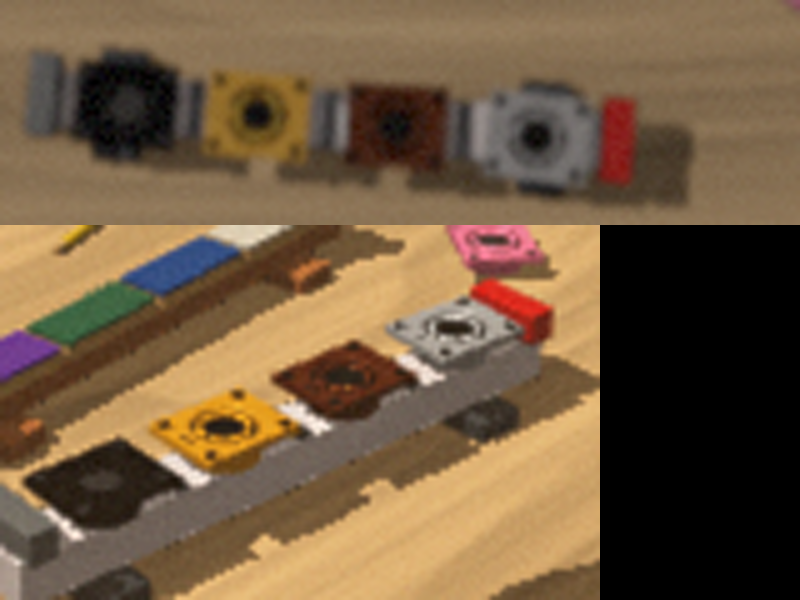

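All four are in order and face up: black (127,104), brass (257,115), copper (397,126), steel (541,137). Brass looks about 5 mm toward grey and steel about 4 mm toward red. I'll get numbers from orthographic strips of both cameras.

```bash
cat > strip.py <<'E'
from h import *
def proj(n,X):
    c=eyes.camera_params(n); K=np.array([[c['fx'],0,c['cx']],[0,c['fy'],c['cy']],[0,0,1]])
    q=R.from_euler('xyz',c['attitude']).inv().apply(X-np.array(c['origin']))*[1,-1,-1]
    return cv2.projectPoints(q,np.zeros(3),np.zeros(3),K,np.array([c['k1'],0,0,0.]))[0][:,0]
C=np.array([.4734,.0222]);a=-.098;ey=np.array([-np.sin(a),np.cos(a)]);ex=np.array([np.cos(a),np.sin(a)])
def strip(n,z,im):   # 0.5 mm/px, columns: row coord +200..-200, rows: x +40..-40
    v,u=np.mgrid[40:-40:-.5,200:-200:-.5]
    X=np.c_[(C+u.reshape(-1,1)/1e3*ey+v.reshape(-1,1)/1e3*ex),np.full(u.size,z)]
    m=proj(n,X).astype(np.float32).reshape(*u.shape,2)
    return cv2.remap(im,m[...,0],m[...,1],cv2.INTER_LINEAR)
def sheet(f):
    o=[]
    for n in('top','side'):
        im=eyes.grab_frame(n)
        for z in(.060,.047):
            s=strip(n,z,im)[25:135]; s=cv2.convertScaleAbs(s,alpha=1.3)
            for k in(40,120,-40,-120): cv2.line(s,(400-2*k,0),(400-2*k,12),(0,255,0),1)
            for k in(80,0,-80): cv2.line(s,(400-2*k,98),(400-2*k,110),(255,0,255),1)
            o.append(s)
    cv2.imwrite(f,np.vstack(o))
E
python3 -c "
from strip import *
sheet('pics/c9.png')"
```

```text
(no output)
```

View pics/c9.png

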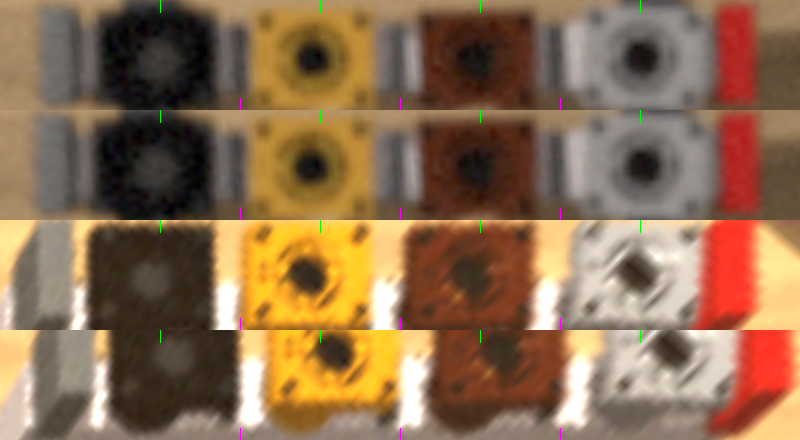

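Against stop midpoints and both strips, along-row offsets are about black 0, copper −0.7 mm, brass +2.3 mm and steel −4.5 mm. I'll re-grip brass and steel and shift them. Brass first.

```bash
python3 -m jog '[{"delta_pos":[10,-40,0],"spin":0,"claw":0},{"delta_pos":[21,-80,0],"spin":0,"claw":0},{"delta_pos":[32,-122,0],"spin":0,"claw":0},{"delta_pos":[43,-165,-20],"spin":0,"claw":0},{"delta_pos":[54,-208,-45],"spin":0,"claw":0},{"delta_pos":[65,-250,-70],"spin":0,"claw":0},{"delta_pos":[76,-292,-95],"spin":0,"claw":0},{"delta_pos":[81,-312,-105],"spin":0,"claw":0}]'; python3 -m jog '[{"delta_pos":[0,0,0],"spin":0,"claw":0},{"delta_pos":[0,0,0],"spin":0,"claw":0}]'
```

```text
clock: 26.05
position: [0.4785, 0.057, 0.0996]
tool_rot: [-3.134, 0.007, 1.468]
force: [0.9, 0.3, -0.6]
grip_width: 0.0852
clock: 26.25
position: [0.4784, 0.0558, 0.0995]
tool_rot: [-3.134, 0.008, 1.466]
force: [-0.5, 0.5, 0.1]
grip_width: 0.0854
```

```bash
python3 -m jog '[{"delta_pos":[-1.4,9.4,0],"spin":0.007,"claw":0},{"delta_pos":[-1.4,9.4,-20],"spin":0.007,"claw":0},{"delta_pos":[-1.4,9.4,-42],"spin":0.007,"claw":0},{"delta_pos":[-1.4,9.4,-56],"spin":0.007,"claw":0},{"delta_pos":[-1.4,9.4,-63],"spin":0.007,"claw":0},{"delta_pos":[-1.4,9.4,-63],"spin":0.007,"claw":0},{"delta_pos":[-1.4,9.4,-63],"spin":0.007,"claw":0}]'; python3 -m jog '[{"delta_pos":[0,0,0],"spin":0,"claw":0.5},{"delta_pos":[0,0,0],"spin":0,"claw":1},{"delta_pos":[0,0,0],"spin":0,"claw":1},{"delta_pos":[0,0,0],"spin":0,"claw":1},{"delta_pos":[0,0,0],"spin":0,"claw":1},{"delta_pos":[0,0,0],"spin":0,"claw":1},{"delta_pos":[0,0,0],"spin":0,"claw":1}]' 30;  python3 -m jog '[{"delta_pos":[0,0,3],"spin":0,"claw":1},{"delta_pos":[-0.2,-2.3,3],"spin":0,"claw":1},{"delta_pos":[-0.2,-2.3,3],"spin":0,"claw":1},{"delta_pos":[-0.2,-2.3,1],"spin":0,"claw":1},{"delta_pos":[-0.2,-2.3,0.3],"spin":0,"claw":1},{"delta_pos":[-0.2,-2.3,0],"spin":0,"claw":1},{"delta_pos":[-0.2,-2.3,0],"spin":0,"claw":1}]'
```

```text
clock: 26.95
position: [0.4772, 0.0659, 0.0372]
tool_rot: [-3.134, 0.008, 1.473]
force: [0.4, 0.2, 0.7]
grip_width: 0.0852
clock: 27.65
position: [0.4776, 0.0659, 0.0378]
tool_rot: [-3.135, 0.007, 1.473]
force: [-1.6, 0.5, 11.0]
grip_width: 0.0495
clock: 28.35
position: [0.4773, 0.0636, 0.0379]
tool_rot: [-3.135, 0.008, 1.473]
force: [-1.9, -2.2, 6.7]
grip_width: 0.0488
```

```bash
python3 -m jog '[{"delta_pos":[0,0,0],"spin":0,"claw":0.3},{"delta_pos":[0,0,0],"spin":0,"claw":0},{"delta_pos":[0,0,0],"spin":0,"claw":0},{"delta_pos":[0,0,0],"spin":0,"claw":0},{"delta_pos":[0,0,0],"spin":0,"claw":0},{"delta_pos":[0,0,20],"spin":0,"claw":0},{"delta_pos":[0,0,60],"spin":0,"claw":0},{"delta_pos":[0,0,60],"spin":0,"claw":0}]'; python3 -m jog '[{"delta_pos":[-3,-30,0],"spin":0,"claw":0},{"delta_pos":[-6,-65,0],"spin":0,"claw":0},{"delta_pos":[-10,-100,0],"spin":0,"claw":0},{"delta_pos":[-13,-135,0],"spin":0,"claw":0},{"delta_pos":[-15,-155,0],"spin":0,"claw":0},{"delta_pos":[-15.6,-161,0],"spin":0,"claw":0},{"delta_pos":[-15.6,-161,0],"spin":0,"claw":0}]'
```

```text
clock: 29.15
position: [0.479, 0.0639, 0.1013]
tool_rot: [-3.14, 0.006, 1.473]
force: [0.4, 0.0, -1.3]
grip_width: 0.0856
clock: 29.85
position: [0.4633, -0.0974, 0.1012]
tool_rot: [-3.14, 0.006, 1.472]
force: [-0.6, -0.2, 0.2]
grip_width: 0.0853
```

```bash
python3 -m jog '[{"delta_pos":[-1.5,0,-20],"spin":0,"claw":0},{"delta_pos":[-1.5,0,-42],"spin":0,"claw":0},{"delta_pos":[-1.5,0,-57],"spin":0,"claw":0},{"delta_pos":[-1.5,0,-64.5],"spin":0,"claw":0},{"delta_pos":[-1.5,0,-64.5],"spin":0,"claw":0},{"delta_pos":[-1.5,0,-64.5],"spin":0,"claw":0}]'; python3 -m jog '[{"delta_pos":[0,0,0],"spin":0,"claw":0.5},{"delta_pos":[0,0,0],"spin":0,"claw":1},{"delta_pos":[0,0,0],"spin":0,"claw":1},{"delta_pos":[0,0,0],"spin":0,"claw":1},{"delta_pos":[0,0,0],"spin":0,"claw":1},{"delta_pos":[0,0,0],"spin":0,"claw":1},{"delta_pos":[0,0,0],"spin":0,"claw":1}]' 30;  python3 -m jog '[{"delta_pos":[0,0,3],"spin":0,"claw":1},{"delta_pos":[0.4,4.5,3],"spin":0,"claw":1},{"delta_pos":[0.4,4.5,3],"spin":0,"claw":1},{"delta_pos":[0.4,4.5,1],"spin":0,"claw":1},{"delta_pos":[0.4,4.5,0.3],"spin":0,"claw":1},{"delta_pos":[0.4,4.5,0],"spin":0,"claw":1},{"delta_pos":[0.4,4.5,0],"spin":0,"claw":1}]'
```

```text
clock: 30.45
position: [0.4622, -0.0967, 0.0371]
tool_rot: [-3.14, 0.006, 1.473]
force: [0.5, -0.4, 0.6]
grip_width: 0.0855
clock: 31.15
position: [0.4625, -0.0968, 0.0378]
tool_rot: [-3.141, 0.006, 1.472]
force: [-2.9, 1.2, 12.9]
grip_width: 0.0491
clock: 31.85
position: [0.4628, -0.0923, 0.0379]
tool_rot: [-3.141, 0.007, 1.472]
force: [-2.4, 1.2, 7.8]
grip_width: 0.0493
```

```bash
python3 -m jog '[{"delta_pos":[0,0,0],"spin":0,"claw":0.3},{"delta_pos":[0,0,0],"spin":0,"claw":0},{"delta_pos":[0,0,0],"spin":0,"claw":0},{"delta_pos":[0,0,0],"spin":0,"claw":0},{"delta_pos":[0,0,0],"spin":0,"claw":0},{"delta_pos":[0,0,20],"spin":0,"claw":0},{"delta_pos":[0,0,60],"spin":0,"claw":0},{"delta_pos":[0,0,100],"spin":0,"claw":0}]'; python3 -m jog '[{"delta_pos":[-7,-35,50],"spin":0,"claw":0},{"delta_pos":[-15,-75,80],"spin":0,"claw":0},{"delta_pos":[-23,-115,80],"spin":0,"claw":0},{"delta_pos":[-31,-155,80],"spin":0,"claw":0},{"delta_pos":[-39,-195,80],"spin":0,"claw":0},{"delta_pos":[-47,-235,80],"spin":0,"claw":0},{"delta_pos":[-55,-275,80],"spin":0,"claw":0},{"delta_pos":[-60,-300,80],"spin":0,"claw":0}]'; python3 -c "
from strip import *
sheet('pics/c10.png')"
```

```text
clock: 32.65
position: [0.4622, -0.092, 0.1388]
tool_rot: [-3.139, 0.006, 1.473]
force: [-0.1, -0.9, -0.5]
grip_width: 0.0852
clock: 33.45
position: [0.4007, -0.3949, 0.2186]
tool_rot: [-3.139, 0.007, 1.471]
force: [-0.1, -0.0, -0.3]
grip_width: 0.0856
```

View pics/c10.png

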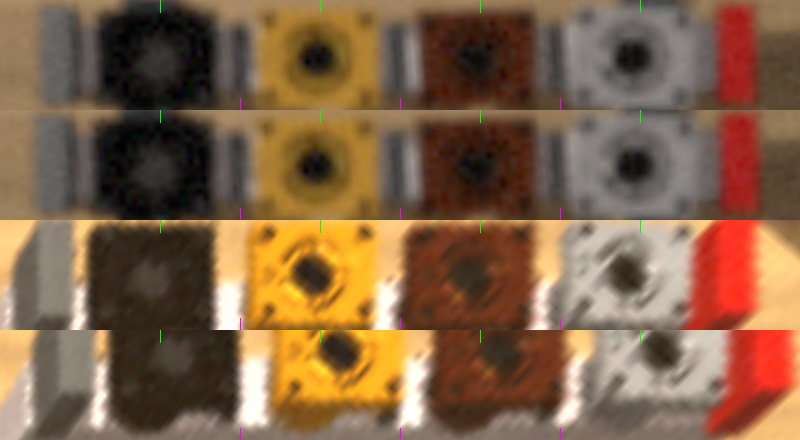

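The centres along the row are now black 157, brass 316, copper 478 and steel about 633 px at 0.5 mm/px, against bay centres of 157, 317, 477 and 637. That puts all of them within about 2 mm. One full view before handing in.

```bash
python3 -c "
from h import *
cv2.imwrite('pics/top11.png',eyes.grab_frame('top'))"
```

```text
(no output)
```

View pics/top11.png

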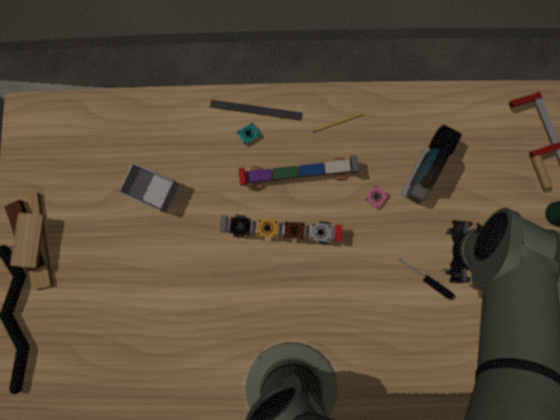

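The jigsaw, carton, screwdriver and both look-alikes haven't moved. The wooden rack is empty, the order is right and the arm is clear.

```bash
python3 -c "
from workcell import bot
print(bot.job_done())"
```

```text
the job is handed in; nothing more can be done
None
```

All four ring pulls are on the aluminium rack, face up and flat. Counted from its red stop they run steel, copper, brass, black, the same order as on the wooden rack. I handed the job in at about 33.5 s on the robot clock.

- **Correction:** the first check showed steel about 4.5 mm and brass about 2.3 mm off the middle of their bays. I gripped both again and shifted them.
- **Position:** in the last top view black, brass and copper measured within about 0.5 mm of mid-bay along the row, and steel about 2 mm. Spacing in the side view was 79 to 80 mm.
- **Disagreement:** the two cameras differ by about 4 mm in y, so I judged the middle against the rack's own stops.
- **Surroundings:** the jigsaw, carton, screwdriver and both look-alikes look unmoved, and the arm was clear of everything.
- **Forces:** the largest wrist force I read was about 26 N, while setting steel down.

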